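# Clamp a circuit board in an indexing board holder

### The job

Take the small green circuit board that lies loose on the worktop beside the board holder and lay it flat in the holder, lengthwise on the black rubber bed between the two jaws. Then pull up the red plunger knob, slide its jaw in to the next hole and let the plunger snap fully home, so that the board is held against the sprung jaw. Be gentle: do not force the plunger pin against the bar or its hole, do not crush the board, and leave the tools lying round where they are.

Things in the scene. Friction and masses are not known exactly. Their poses are not given: they have to be found in the camera images.
- board_holder: Fixed board holder: dark blue base plate 104 x 245 mm, two steel guide rods, aluminium blocks, 74 mm high at its red knob. Origin: centre of the underside, on the worktop. +y runs along the rods from the plunger end to the sprung-jaw end, the way the sliding jaw moves in; x across, z up.
- bed_mid (a point): Where the board's middle goes, its length along y: on top of the black rubber bed (30 mm wide, 95 long, 30 above the worktop), midway between the open jaws; axes as the holder's. Jaw faces: 42 mm wide, 16 high above the bed, 87 to 91 mm apart at the start. Beside the bed fingers have free space down to 24 mm above the worktop (rod tops, 36 mm to either side).
- pcb_center (a point): Loose green circuit board 44 x 75 mm, about 0.04 kg: a 2 mm board on two cross feet 5 mm high, parts rising to 13 mm above the feet's underside. The point is the middle of the bare board, 6 mm above the feet's underside. x across its 44 mm width (grasp here, at the edges), y along its length.
- knob_center (a point): Centre of the red plunger knob, an upright knurled cylinder 25 mm wide, 22 mm high; 62 mm above the worktop when home; axes as the holder's. It rides on the sliding jaw, whose flat top lies 39 mm above the worktop; under the knob is a nut 22 mm wide, up to 50 mm. Pull straight up to free the pin; a spring (8 N home, 14 N at full lift) drives it down.
- plunger_pin: Steel plunger pin, 8 mm in diameter, flat-ended with a small bevel, fixed under the knob (origin not at the pin; axes as the holder's). It reaches 8.5 mm into the holes of a steel index bar on the base, and drops in only when within about 1 mm of a hole's centre.
- plunger (a joint): Lift of knob and pin, m: 0 = home in a hole or slot, 0.0085 = tip resting on the index bar's flat top between holes, 0.013 = top stop.
- sliding_jaw (a joint): Jaw travel, m: 0 = open, grows along +y, stop 0.0425; stiff, 5 N friction. Starts at 0 to 0.004, the pin in a long slot of the index bar. The next hole (9.5 mm wide) is at 0.024, but the bar is clamped by hand in slotted screw holes: anywhere from 0.020 to 0.028, so feel for it. From 0.013 to 0.019 the pin is always on the flat before it. One more hole 0.015 farther is not for this board.
- sprung_jaw (a joint): How far the board pushes back the sprung jaw at the +y end, m: 0 = free, 0.016 = stop. Spring 3 N at 0, 6 N at the stop. With the pin in the next hole the board holds it 3 to 13 mm back.
- jaw_pad: Black rubber face, 40 mm wide, on the sliding jaw, which pushes the board's end; axes as the board holder's.
- cutters: Side cutters with red grips, 129 x 75 x 12 mm, lying loose on the worktop; leave alone.
- sucker: Blue solder sucker, 210 mm long, 21 mm thick, lying loose on the worktop; leave alone.
- screw_tray: Small steel tray with screws, 60 x 100 x 16 mm, standing loose on the worktop to one side of the holder (the board lies to the other side); leave alone.
- wick: Small turquoise reel, 42 mm in diameter, 12 mm high, loose on the worktop behind the holder; leave alone.
Things that resemble listed ones, but are neither listed nor needed, are in the scene too. What is shaped like the part that bears pcb_center but pink is not meant.

How it is judged (in metres and radians):
On the way, in this order (a step that is already met when the one before it is completed fails the run):
1. the board lies on the bed between the open jaws (horizontal distance between pcb_center and bed_mid below 0.014 m and z of pcb_center in the frame of bed_mid between 0.003 and 0.009 m and angle between pcb_center's own z axis and vertical below 0.08 rad and value of joint sliding_jaw below 0.012 m), for 0.2 s.
2. the plunger is pulled clear with the board in place (value of joint plunger above 0.0075 m and z of pcb_center in the frame of bed_mid below 0.009 m), for 0.1 s.
At the end, for the whole second after the job is handed in: Plunger home (within 1.5 mm) in the next hole, sliding jaw at 17.5 to 30.5 mm; board flat on the bed (3 mm in height, 0.08 rad of level, 12 mm of the middle across, 0.12 rad of the holder's length), pushing the sprung jaw back over 1 mm; the jaw at rest (value of joint plunger below 0.0015 m and value of joint sliding_jaw between 0.0175 and 0.0305 m and value of joint sprung_jaw above 0.001 m and z of pcb_center in the frame of bed_mid between 0.003 and 0.009 m and x of pcb_center in the frame of bed_mid between -0.012 and 0.012 m and angle between the y axis of pcb_center and the y axis of bed_mid, either way round below 0.12 rad and angle between pcb_center's own z axis and vertical below 0.08 rad and velocity of joint sliding_jaw below 0.005 m/s); the robot touches nothing.
It fails at once if the plunger pin is loaded with more than 25 N (forced against the index bar or its hole) (contact force between plunger_pin and anything else above 25 N).
It fails at once if the sliding jaw's pad presses with more than 15 N (contact force between jaw_pad and anything else above 15 N).
It fails at once if one of the tools lying round is moved by more than 20 mm (distance of any of cutters, sucker, screw_tray, wick from where it was at the start of the episode above 0.02 m).
It also fails if it takes over 58 s, if anything falls off the work surface, if the arm or the gripper's body presses on something with over 40 N, if the wrist force passes 120 N, or if a joint passes its speed limit or range.

### The arm

A 6-joint arm with a two-finger parallel gripper is mounted at the origin on a cart in front of the work surface, level with it; the furniture and walls round the work are solid. World frame = base frame: x ahead of the robot, y to its left, z up, the work surface at z = 0. Lengths are in mm, angles in degrees, forces in N, time in s.
With the tool pointing down it reaches from about 300 to 850 mm from the base axis. Payload 4.2 kg.
Tool frame: the origin (TCP) lies at the very end of the fingers, on their centre line; the grasp point (between the pads) lies 19 mm behind it; z points along the fingers, y is the line along which they close (so a half turn about z gives the same grasp; the last joint's range is limited). The gripper opens to 91 mm and grips with 3 to 60 N. Pads are 32 mm wide; open, the fingers measure 118 mm over their backs; the gripper's body (76 mm by 178 mm) begins 60 mm behind the grasp point.
Start: joints at [-66.807, 18.312, 89.639, -0, 72.044, -1.146], TCP at [236.985, -523.91, 213.976] pointing down, gripper open.
Joint ranges: [-177.97, 177.97], [-48.28, 115.42], [12.27, 149.76], [-77.06, 257.06], [2.81, 150.46], [-146.56, 146.56]. Speed limits (degrees/s): [147.25, 147.25, 180, 180, 180, 180].

### API

Orientations are given as [roll, pitch, yaw] about the fixed x, y, z axes, in that order (R = Rz(yaw) Ry(pitch) Rx(roll)).
In Python, from workcell import env, eyes gives the robot as it stands.
- The arm moves only by the tool send_rows, never from a script. Its argument "targets" is text: rows parted by semicolons, each of 7 numbers parted by spaces: the shift along the tool's x, y, z in m, then the turn, a rotation vector about the tool's x, y, z in degrees, then the opening in per cent of the stroke, from 0 (shut) to 100 (fully open). A call has 1 to 12 rows; each row is the pose to reach, as a shift and turn from the pose commanded when the call began, along the tool's axes at that moment; what a row does not reach only later rows make up. A row lasts 1/12 s, in which the tool goes at most 41.7 mm and 7.16 degrees, less where a joint would pass 70% of its speed; a pose out of reach is approached as far as the arm can. A call with a gripper value outside its range is refused whole. The fingers move at their own pace and stop on an object; "grip_force" is the grip in N (left out, the last holds). Time passes only in rows, so rows that repeat a pose let the fingers close. It gives the time, the measured TCP pose, the force, the opening and the grip force at its end, in the units of the state.
- env.state(): the state, without advancing time (a new reading comes with each control period).
- eyes.grab_frame(name): name is "scene" or "side" or "wrist"; returns a dict with "image" (384x512x3 uint8, blue, green, red), "fovy" (degrees; the focal length in pixels is half the picture's height over the tangent of half this angle, whatever the lens; pixels are square), "cx", "cy" (the principal point, pixels), "eye" and "attitude" of the camera in the world. Camera axes: x right, y up, looking along -z (the intrinsics and any distortion apply to the point x, -y, -z); pixel columns grow to the right and rows downward; lengths in mm; the calibration is good to about 2 mm. A picture is of the moment at which its call begins. There is no depth.
- env.job_done(): hands the job in; it is judged then, once.
The state is a dict: "time_s": time; "qpos": joint angles; "qvel": joint speeds; "effort": joint torques, N m; "ee_pos": TCP position; "ee_rot": TCP orientation; "force": force on the tool from outside, world axes, zero at the start; "torque": the same for the moment, N m; "gripper_width": finger opening in mm; "gripper_force": force on a finger pad.
Only numpy, scipy, OpenCV 4.12 (cv2) and the standard library are available. Lean on these libraries where they do the work, as an engineer would, in place of code of your own. Each camera call takes 0.05 s, during which the arm holds its last target. There are 200 camera calls.

## Working session

There is one attempt and no reset: what is moved stays moved. The work goes in short steps, Python scripts to look and compute and a tool call to move; the robot and the scene stay as the last step left them, time stands still between calls to the robot, and variables do not carry over. Pictures are saved under pics/ and viewed, at most 10 in all, crops included, and the job is handed in when it is done.

Besides the shell and the picture viewer there is one more tool, called after "Call:" as a command line: name --argument value ..., lists and objects as JSON in quotes. send_rows: Moves the arm, as the interface text tells. Its arguments: {"type":"object","properties":{"targets":{"type":"string"},"grip_force":{"type":"number"}},"required":["targets"]}

```bash
mkdir -p pics
cat > h.py <<'E'
import numpy as np,cv2
from workcell import env,eyes
def K(f):
    return (f["image"].shape[0]/2)/np.tan(np.radians(f["fovy"])/2)
from scipy.spatial.transform import Rotation as R
def att(f):
    a=np.array(f["attitude"],float)
    return a if a.shape==(3,3) else (R.from_euler('xyz',a,degrees=True).as_matrix() if a.size==3 else None)
def ray(f,u,v):
    k=K(f);d=np.array([(u-f["cx"])/k,-(v-f["cy"])/k,-1.]);return np.array(f["eye"],float),att(f)@d
def onz(f,u,v,z):
    e,d=ray(f,u,v);return e+d*(z-e[2])/d[2]
def proj(f,p):
    c=att(f).T@(np.array(p,float)-np.array(f["eye"]));k=K(f);return np.array([f["cx"]-k*c[0]/c[2],f["cy"]+k*c[1]/c[2]])
E
python3 - <<'E'
from h import *
ims=[]
for n in ["scene","side","wrist"]:
    f=eyes.grab_frame(n);cv2.imwrite(f"pics/{n}0.png",f["image"]);print(n,{k:v for k,v in f.items() if k!="image"});ims.append(f["image"])
a=np.hstack(ims[:2]);cv2.imwrite("pics/a.png",cv2.resize(np.vstack([a,np.hstack([ims[2],ims[2]*0])]),(800,600)))
print(env.state())
E
```

```text
scene {'fovy': 44.28901514831324, 'cx': 263.795606766169, 'cy': 191.16861801628147, 'eye': array([-755.99415971,  801.28113349, 1475.3526643 ]), 'attitude': array([ 4.55635001e+01,  1.04684278e-02, -1.16777047e+02])}
side {'fovy': 52.43251060790013, 'cx': 263.9008448581484, 'cy': 191.0283769792717, 'eye': array([  489.85390148, -1219.27553653,   948.69391739]), 'attitude': array([57.44692022,  0.16408956, -2.08078825])}
wrist {'fovy': 70.85852990763814, 'cx': 260.5869128661983, 'cy': 192.2011064474623, 'eye': array([ 301.95444438, -493.42046488,  384.28335643]), 'attitude': array([-14.81262507,   0.0690112 , -65.65539324])}
{'time_s': 0.15, 'qpos': array([-6.68079945e+01,  1.83443988e+01,  8.96908571e+01,  7.19718179e-04,
        7.20416367e+01, -1.14645544e+00]), 'qvel': array([-0.00088741, -0.14525323, -0.17251   ,  0.10057188, -0.06139177,
        0.10233703]), 'effort': array([ 8.35948267e-04, -4.12774372e+01, -2.32155365e+01,  7.28273112e-02,
        4.33346524e-02, -9.12786459e-05]), 'ee_pos': array([ 236.82616414, -523.55802412,  213.29821336]), 'ee_rot': array([-1.79923136e+02, -2.22269199e-03,  2.43382371e+01]), 'force': array([ 0.24576309, -0.08542839, -0.32428079]), 'torque': array([-0.01909013,  0.00316072,  0.00441155]), 'gripper_force': 0.0, 'gripper_width': 91.13924014638498}
```

View pics/a.png

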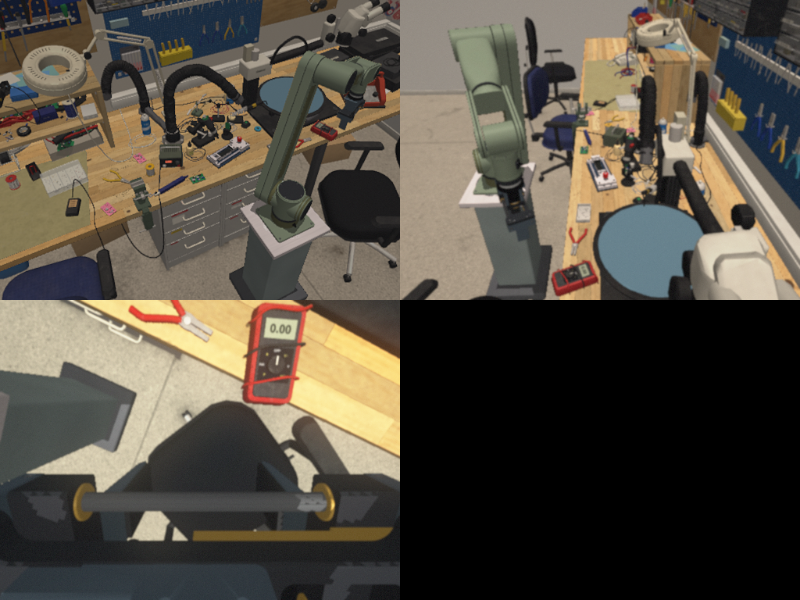

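The scene view has the holder near full-resolution pixel (293,195). The side view has it near (257,222), with the tray near (235,272). The small green board is probably near scene (252,227). I'll crop both closer.

Run:
```python
import cv2,numpy as np
a=cv2.imread("pics/scene0.png")[150:260,150:350];b=cv2.imread("pics/side0.png")[140:290,200:400]
a=cv2.resize(a,(800,440)) if 0 else cv2.resize(a,(545,300),interpolation=cv2.INTER_CUBIC);b=cv2.resize(b,(400,300),interpolation=cv2.INTER_CUBIC)
a=cv2.resize(cv2.imread("pics/scene0.png")[150:260,130:350],(800,400),interpolation=cv2.INTER_CUBIC)
cv2.imwrite("pics/c1.png",a)
cv2.imwrite("pics/c2.png",cv2.resize(cv2.imread("pics/side0.png")[140:290,200:400],(800,600),interpolation=cv2.INTER_CUBIC))
```

```text
(no output)
```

View pics/c1.png

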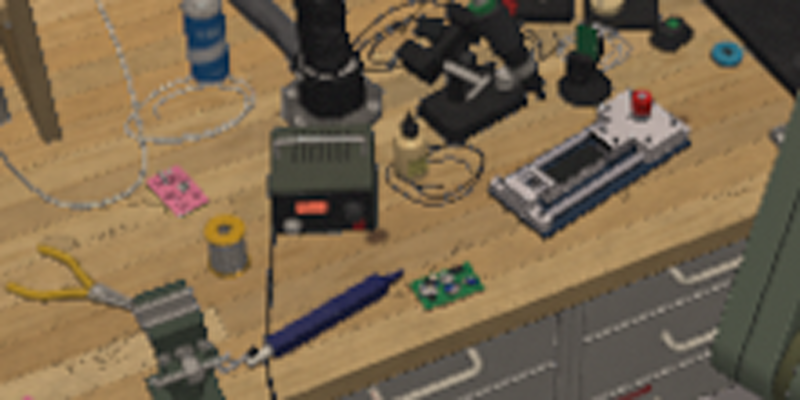

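View pics/c2.png

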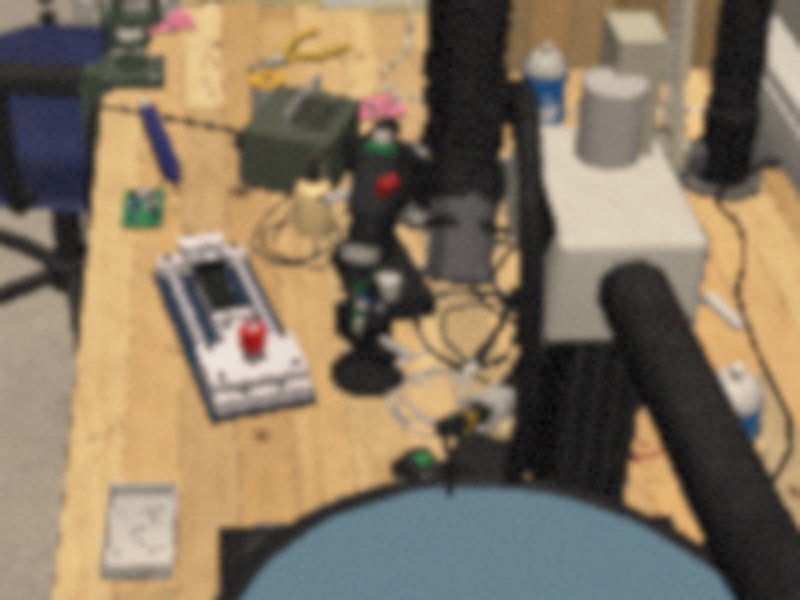

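Candidates in the scene view are the green board at about (253,229), the pink board at about (179,202), which is excluded by the task, and small green bits on a microscope or gadget. In the side view the green board is at about (236,192). It lies between the blue solder sucker and the holder, and it is the one I want. The knob is at scene (306,178) and side (263,225). The tray lies on the other side of the holder, as described.

Run:
```python
from h import *
from scipy.optimize import least_squares
F={}
for n in["scene","side"]:F[n]=eyes.grab_frame(n)
def blob(n,lo,hi,c,r=16):
    hsv=cv2.cvtColor(F[n]["image"],cv2.COLOR_BGR2HSV);m=cv2.inRange(hsv,lo,hi)
    if lo[0]==0:m|=cv2.inRange(hsv,(170,lo[1],lo[2]),(180,255,255))
    w=np.zeros_like(m);cv2.circle(w,c,r,255,-1);m&=w
    pts=np.argwhere(m>0)[:,::-1];return pts
def tri(a,b):
    e1,d1=ray(F["scene"],*a);e2,d2=ray(F["side"],*b)
    d1/=np.linalg.norm(d1);d2/=np.linalg.norm(d2)
    s=np.linalg.lstsq(np.c_[d1,-d2],e2-e1,rcond=None)[0];p,q=e1+s[0]*d1,e2+s[1]*d2
    return (p+q)/2,np.linalg.norm(p-q)
for nm,lo,hi,ca,cb,z in[("knob",(0,130,80),(8,255,255),(306,178),(263,225),62),("pcb",(50,90,40),(85,255,255),(253,229),(236,192),6)]:
    c=[]
    for n,cc in[("scene",ca),("side",cb)]:
        p=blob(n,lo,hi,cc);r=cv2.minAreaRect(p.astype(np.float32));c.append(np.array(r[0]))
        print(nm,n,len(p),r,onz(F[n],*r[0],z))
        if nm=="pcb":
            bx=cv2.boxPoints(r);W=np.array([onz(F[n],*q,6)[:2] for q in p]);print(cv2.minAreaRect(W.astype(np.float32)))
    print(tri(*c))
```

```text
knob scene 28 ((306.5, 178.0), (5.0, 6.0), 0.0) [520.17418724 -53.09544167  62.        ]
knob side 27 ((263.0882568359375, 224.35296630859375), (5.578319072723389, 5.3357834815979), 75.96376037597656) [526.34090585 -61.66832881  62.        ]
(array([525.8097405, -56.0636848,  57.0063561]), np.float64(1.8168960363246465))
pcb scene 75 ((252.43212890625, 228.3099822998047), (8.1393404006958, 18.22943115234375), 70.34617614746094) [408.03710623 266.58619274   6.        ]
((408.1497497558594, 266.430908203125), (73.36397552490234, 42.91307067871094), 88.8682861328125)
pcb side 21 ((235.5, 193.5), (3.0, 7.0), 90.0) [413.73069295 241.29298084   6.        ]
((413.93780517578125, 241.3580322265625), (24.571258544921875, 32.17961120605469), 87.66786193847656)
(array([414.52523927, 261.93319288,  -5.63989302]), np.float64(4.621993948842644))
```

```bash
cat >> h.py <<'E'
def shift(p,yaw):
    """world goal TCP p (mm), tool down with yaw -> shift (m) and rotvec (deg) in current tool axes"""
    s=env.state();C=R.from_euler('xyz',s["ee_rot"],degrees=True);G=R.from_euler('xyz',[180,0,yaw],degrees=True)
    print("t",round(s["time_s"],2),"at",s["ee_pos"].round(1),s["ee_rot"].round(2),"F",s["force"].round(1),"w",round(s["gripper_width"],1))
    print("shift",np.round(C.inv().apply(np.array(p)-s["ee_pos"])/1000,4),"turn",np.round((C.inv()*G).as_rotvec(degrees=True),2))
E
python3 -c "
from h import *
shift([470,-110,230],90)"
```

```text
t 0.25 at [ 236.9 -523.7  213.6] [-179.95   -0.     24.34] F [ 0.5 -0.3 -0.4] w 91.6
shift [ 0.3829 -0.2809 -0.0162] turn [-4.000e-02 -3.000e-02 -6.566e+01]
```

Call:
send_rows --targets "0.383 -0.281 -0.016 0 0 -65.7 100;0.383 -0.281 -0.016 0 0 -65.7 100;0.383 -0.281 -0.016 0 0 -65.7 100;0.383 -0.281 -0.016 0 0 -65.7 100;0.383 -0.281 -0.016 0 0 -65.7 100;0.383 -0.281 -0.016 0 0 -65.7 100;0.383 -0.281 -0.016 0 0 -65.7 100;0.383 -0.281 -0.016 0 0 -65.7 100;0.383 -0.281 -0.016 0 0 -65.7 100;0.383 -0.281 -0.016 0 0 -65.7 100;0.383 -0.281 -0.016 0 0 -65.7 100;0.383 -0.281 -0.016 0 0 -65.7 100"

```text
time_s: 1.25
ee_pos: [472.0, -106.0, 230.2]
ee_rot: [179.9, -0.1, 90.2]
force: [0.9, 0.5, -1.0]
gripper_width: 90.9
gripper_force: 0.0
```

```bash
python3 -c "
from h import *
f=eyes.grab_frame('wrist');cv2.imwrite('pics/w1.png',f['image']);np.save('w1.npy',f,allow_pickle=True)
shift([410,170,230],90)"
```

```text
t 1.3 at [ 472.7 -105.3  230.1] [ 1.7987e+02 -1.4000e-01  9.0290e+01] F [0.  0.3 0.3] w 91.7
shift [ 0.2756 -0.0612  0.0007] turn [ 0.13 -0.14  0.29]
```

View pics/w1.png

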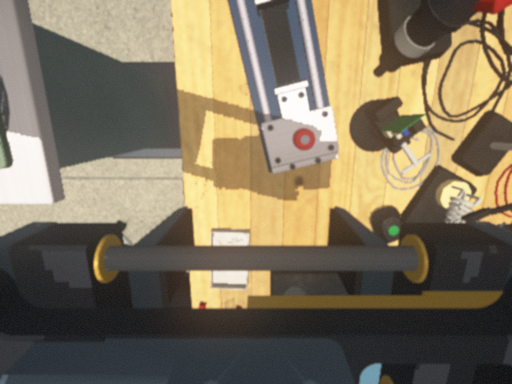

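The wrist view shows the red knob at (304,139), the holder tilted about 14° (its +y leans toward -x), the black bed at about (270-290, 10-80), and the tray at (230,255). I'll shift +y to see the whole holder and the board.

Call:
send_rows --targets "0.14 -0.03 0 0 0 0 100;0.14 -0.03 0 0 0 0 100;0.14 -0.03 0 0 0 0 100;0.14 -0.03 0 0 0 0 100;0.14 -0.03 0 0 0 0 100;0.14 -0.03 0 0 0 0 100;0.14 -0.03 0 0 0 0 100"

```text
time_s: 1.88
ee_pos: [440.2, 29.0, 230.0]
ee_rot: [180.0, 0.1, 90.0]
force: [0.3, -0.0, 0.3]
gripper_width: 91.4
gripper_force: 0.0
```

```bash
python3 -c "
from h import *
f=eyes.grab_frame('wrist');cv2.imwrite('pics/w2.png',f['image']);np.save('w2.npy',f,allow_pickle=True)
shift([410,170,230],90)
cv2.imwrite('pics/w2c.png',cv2.resize(f['image'][:250,100:433],(800,600),interpolation=cv2.INTER_CUBIC))"
```

```text
t 1.93 at [440.3  28.8 229.9] [1.7999e+02 4.0000e-02 8.9960e+01] F [-0.9  0.  -0.2] w 91.6
shift [ 0.1412 -0.0304 -0.0002] turn [ 0.01  0.04 -0.04]
```

View pics/w2c.png

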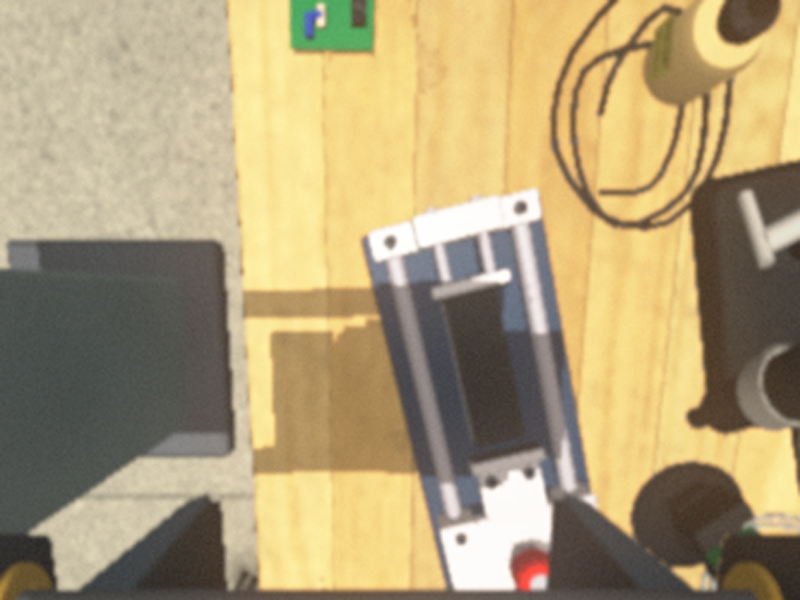

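The crop (scale 2.40, offset x 100) shows the sprung-jaw plate at (435,298)-(510,285), the sliding jaw's pad edge at (475,470)-(545,455), the bed between them, rods at left (395,265)→(455,510) and right (522,225)→(570,490), and the board's lower edge at (293-374,50).

Run:
```python
from h import *
f=np.load('w2.npy',allow_pickle=True).item();g=np.load('w1.npy',allow_pickle=True).item()
s=333/800
P=lambda u,v,z:onz(f,100+u*s,v*s*1.0,z)   # 250/600=.4167
print("eye",f["eye"])
d=dict(sl=P(435,298,46),sr=P(511,283,46),pl=P(475,470,46),pr=P(546,452,46),bTL=P(447,300,30),bTR=P(505,288,30),bBL=P(477,450,30),bBR=P(523,440,30),
 rLt=P(395,265,24),rLb=P(455,510,24),rRt=P(522,225,24),rRb=P(570,490,24))
for k,v in d.items():print(k,v.round(1))
ang=lambda a,b:np.degrees(np.arctan2(*(d[b]-d[a])[[1,0]]))
print("yaws",ang('sl','sr'),ang('pl','pr'),ang('rLb','rLt')-90,ang('rRb','rRt')-90,"widths",np.linalg.norm(d['sr']-d['sl']),np.linalg.norm(d['pr']-d['pl']),np.linalg.norm(d['bTR']-d['bTL']))
ms=(d['sl']+d['sr'])/2;mp=(d['pl']+d['pr'])/2;print("gap",np.linalg.norm(ms-mp),"mid",(ms+mp)/2)
hsv=cv2.cvtColor(g["image"],cv2.COLOR_BGR2HSV)
m=cv2.inRange(hsv,(0,130,80),(8,255,255))|cv2.inRange(hsv,(170,130,80),(180,255,255));w=np.zeros_like(m);cv2.circle(w,(304,139),20,255,-1);p=np.argwhere((m&w)>0)[:,::-1].astype(np.float32)
c,r=cv2.minEnclosingCircle(p);print("knob px",c,r,[onz(g,*c,z).round(1) for z in(62,73)])
# perpendicular rod dist
u=np.array([np.cos(np.radians(13)),np.sin(np.radians(13))]);print("rods",(d['rRt']-d['rLt'])[:2]@u,(d['rRb']-d['rLb'])[:2]@u)
print("axis pts",((d['rLt']+d['rRt'])/2)[:2],((d['rLb']+d['rRb'])/2)[:2])
```

```text
eye [439.57143331 101.79998992 400.96858223]
sl [466.   97.3  46. ]
sr [505.9 105.   46. ]
pl [490.6   2.5  46. ]
pr [530.3  13.1  46. ]
bTL [473.8  96.1  30. ]
bTR [505.7 102.5  30. ]
bBL [493.6  10.3  30. ]
bBR [520.4  16.3  30. ]
rLt [445.  114.9  24. ]
rLb [482.4 -29.1  24. ]
rRt [514.5 135.9  24. ]
rRb [552.  -16.3  24. ]
yaws 10.895858818890078 14.890585957514043 14.566718341010585 13.848512990702133 widths 40.70299139063147 41.077147492366294 32.547668454420815
gap 96.53358954679571 mid [498.18985024  54.49811101  46.        ]
knob px (303.6415100097656, 138.80661010742188) 9.888427734375 [array([524.9, -54.6,  62. ]), array([523.1, -53.9,  73. ])]
rods 72.51852654898073 70.77183388139662
axis pts [479.75376658 125.38422639] [517.21575576 -22.68283808]
```

Call:
send_rows --targets "0.12 -0.03 0 0 0 0 100;0.12 -0.03 0 0 0 0 100;0.12 -0.03 0 0 0 0 100;0.12 -0.03 0 0 0 0 100;0.12 -0.03 0 0 0 0 100;0.12 -0.03 0 0 0 0 100"

```text
time_s: 2.43
ee_pos: [410.4, 148.9, 229.8]
ee_rot: [180.0, 0.1, 90.0]
force: [-0.8, -0.2, -0.8]
gripper_width: 91.3
gripper_force: 0.0
```

```bash
python3 -c "
from h import *
f=eyes.grab_frame('wrist');np.save('w3.npy',f,allow_pickle=True)
hsv=cv2.cvtColor(f['image'],cv2.COLOR_BGR2HSV);m=cv2.inRange(hsv,(45,90,40),(90,255,255))
m=cv2.morphologyEx(m,cv2.MORPH_CLOSE,np.ones((7,7)))
for c in cv2.findContours(m,0,2)[0]:
  if cv2.contourArea(c)>300:
    W=np.array([onz(f,*q,7)[:2] for q in c[:,0]],np.float32);print(cv2.contourArea(c),cv2.boundingRect(c),cv2.minAreaRect(W))
shift([410,264,100],90)
cv2.imwrite('pics/w3c.png',cv2.resize(f['image'][0:200,100:367],(800,600),interpolation=cv2.INTER_CUBIC))"
```

```text
1692.5 (246, 59, 33, 58) ((410.9860534667969, 264.2857971191406), (72.7524642944336, 42.840057373046875), 88.35210418701172)
t 2.48 at [410.5 148.5 229.8] [1.800e+02 5.000e-02 8.993e+01] F [-0.2 -0.3  0.2] w 91.2
shift [ 0.1156 -0.0007  0.1297] turn [ 0.    0.05 -0.07]
```

View pics/w3c.png

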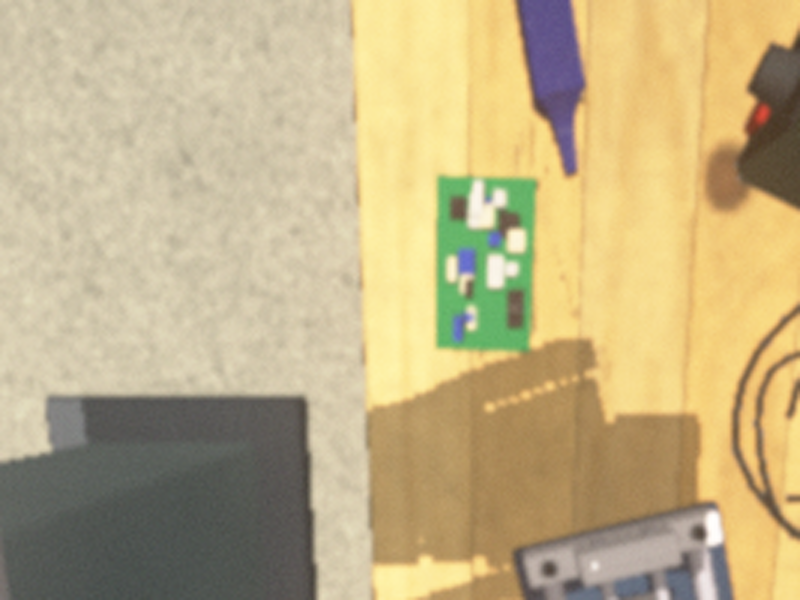

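The board is confirmed: green, about 73 x 43 mm, centred at (411,264.5), with its long axis at 88.4°. The sucker tip is about 40 mm off diagonally, clear of a half-open gripper.

Call:
send_rows --targets "0.1155 0.0005 0.1 0 0 1.6 66;0.1155 0.0005 0.17 0 0 1.6 66;0.1155 0.0005 0.17 0 0 1.6 66;0.1155 0.0005 0.17 0 0 1.6 66;0.1155 0.0005 0.17 0 0 1.6 66;0.1155 0.0005 0.17 0 0 1.6 66;0.1155 0.0005 0.19 0 0 1.6 66;0.1155 0.0005 0.21 0 0 1.6 66;0.1155 0.0005 0.22 0 0 1.6 66;0.1155 0.0005 0.2255 0 0 1.6 66;0.1155 0.0005 0.2255 0 0 1.6 66;0.1155 0.0005 0.2255 0 0 1.6 66"

```text
time_s: 3.48
ee_pos: [411.5, 264.7, 5.3]
ee_rot: [179.9, -0.0, 88.3]
force: [-0.4, -0.3, 0.1]
gripper_width: 60.5
gripper_force: 0.0
```

Run:
```python
from h import *
shift([411,264.5,4],88.4)
f=np.load('w2.npy',allow_pickle=True).item();g=cv2.GaussianBlur(cv2.cvtColor(f["image"],cv2.COLOR_BGR2GRAY),(3,3),0)
# brightness along holder axis, height 46 near jaws
m=np.array([498,54.5]);a=np.radians(14);uy=np.array([-np.sin(a),np.cos(a)]);ux=np.array([np.cos(a),np.sin(a)])
for t in list(range(-60,-34,2))+list(range(36,60,2)):
    r=[]
    for x in(-12,-6,6,12):
        u,v=proj(f,[*(m+uy*t+ux*x),46]);r.append(int(g[int(round(v)),int(round(u))]))
    print(t,r)
```

```text
t 3.48 at [411.5 264.7   5.3] [ 1.7993e+02 -3.0000e-02  8.8340e+01] F [-0.4 -0.3  0.1] w 60.5
shift [-0.0002 -0.0005  0.0013] turn [ 0.07 -0.03 -0.06]
-60 [132, 219, 218, 194]
-58 [98, 199, 185, 172]
-56 [104, 179, 178, 161]
-54 [127, 172, 166, 148]
-52 [152, 171, 166, 161]
-50 [173, 172, 173, 172]
-48 [172, 172, 173, 173]
-46 [161, 135, 141, 136]
-44 [103, 102, 109, 103]
-42 [75, 78, 76, 79]
-40 [72, 70, 72, 72]
-38 [74, 72, 73, 75]
-36 [72, 71, 70, 76]
36 [66, 67, 69, 81]
38 [69, 68, 68, 81]
40 [68, 70, 71, 81]
42 [68, 70, 71, 77]
44 [69, 71, 72, 80]
46 [73, 72, 77, 82]
48 [111, 104, 94, 99]
50 [143, 145, 172, 199]
52 [177, 177, 209, 251]
54 [172, 161, 233, 246]
56 [161, 137, 164, 209]
58 [207, 125, 114, 197]
```

Call:
send_rows --targets "0 0 0.001 0 0 0 40;0 0 0.001 0 0 0 40;0 0 0.001 0 0 0 40;0 0 0.001 0 0 0 40;0 0 0.001 0 0 0 40;0 0 0.001 0 0 0 40;0 0 0.001 0 0 0 40;0 0 0.001 0 0 0 40" --grip_force 12

```text
time_s: 4.15
ee_pos: [410.9, 265.5, 4.2]
ee_rot: [179.9, -0.0, 88.5]
force: [-0.0, -1.8, 5.7]
gripper_width: 44.4
gripper_force: 12.0
```

Call:
send_rows --targets "0 0 -0.02 0 0 0 40;0 0 -0.05 0 0 0 40;0 0 -0.085 0 0 0 40;-0.03 0.014 -0.09 0 0 -4 40;-0.06 0.028 -0.09 0 0 -8 40;-0.09 0.042 -0.09 0 0 -12 40;-0.12 0.056 -0.09 0 0 -15.6 40;-0.15 0.07 -0.09 0 0 -15.6 40;-0.18 0.084 -0.09 0 0 -15.6 40;-0.206 0.092 -0.09 0 0 -15.6 40;-0.206 0.092 -0.09 0 0 -15.6 40;-0.206 0.092 -0.09 0 0 -15.6 40"

```text
time_s: 5.15
ee_pos: [496.6, 56.2, 93.2]
ee_rot: [-180.0, -0.0, 103.9]
force: [0.4, 0.2, -0.3]
gripper_width: 44.1
gripper_force: 12.0
```

Run:
```python
from h import *
shift([497.4,56.9,50],104)
f=eyes.grab_frame('wrist');print(env.state()["gripper_width"],f["eye"])
cv2.imwrite('pics/w4.png',cv2.resize(f['image'],(800,600)))
```

```text
t 5.15 at [496.6  56.2  93.2] [-1.7996e+02 -3.0000e-02  1.0387e+02] F [ 0.4  0.2 -0.3] w 44.1
shift [0.0005 0.0009 0.0432] turn [-0.04 -0.03 -0.13]
44.33749377605729 [478.93115836 126.65176434 264.26975206]
```

View pics/w4.png

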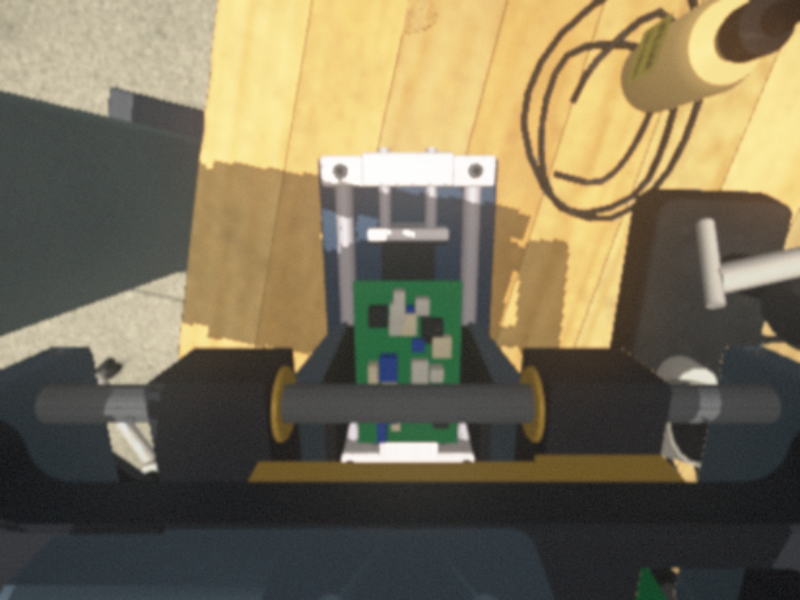

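The view shows the board held straight, parallel to the holder. The sprung-jaw plate's lower edge is at (408,241) and the board's far edge at (408,281).

Run:
```python
from h import *
f=eyes.grab_frame('wrist');s=1/1.5625
a=np.radians(14);uy=np.array([-np.sin(a),np.cos(a)]);ux=np.array([np.cos(a),np.sin(a)]);t=env.state()["ee_pos"][:2]
for n,u,v,z in[("jawL",369,241,46),("jawR",448,241,46),("edgeL",355,281,96),("edgeR",462,281,96),("rodL",346,270,24),("rodR",472,270,24)]:
    p=onz(f,u*s,v*s,z)[:2];print(n,p.round(1),"rel tcp along",round((p-t)@uy,1),"across",round((p-t)@ux,1))
```

```text
jawL [465.6  97.4] rel tcp along 46.0 across -20.0
jawR [505.2 107.3] rel tcp along 46.0 across 20.7
edgeL [466.6  87.1] rel tcp along 35.7 across -21.6
edgeR [508.9  97.6] rel tcp along 35.7 across 22.0
rodL [455.   74.9] rel tcp along 26.7 across -35.7
rodR [525.8  92.5] rel tcp along 26.7 across 37.1
```

Call:
send_rows --targets "0.003 0.0005 0.02 0 0 0 40;0.003 0.0005 0.035 0 0 0 40;0.003 0.0005 0.045 0 0 0 40;0.003 0.0005 0.05 0 0 0 40;0.003 0.0005 0.053 0 0 0 40;0.003 0.0005 0.055 0 0 0 40;0.003 0.0005 0.057 0 0 0 40;0.003 0.0005 0.058 0 0 0 40;0.003 0.0005 0.058 0 0 0 40"

```text
time_s: 6.0
ee_pos: [496.7, 60.0, 35.7]
ee_rot: [180.0, 0.0, 104.0]
force: [0.4, 0.6, -0.2]
gripper_width: 44.7
gripper_force: 12.0
```

Call:
send_rows --targets "0 0 0.0007 0 0 0 40;0 0 0.0012 0 0 0 40;0 0 0.0012 0 0 0 40"

```text
time_s: 6.25
ee_pos: [496.6, 60.0, 34.3]
ee_rot: [180.0, 0.0, 104.0]
force: [-0.4, -0.1, 0.1]
gripper_width: 44.5
gripper_force: 12.0
```

Call:
send_rows --targets "0 0 0.0005 0 0 0 40;0 0 0.001 0 0 0 40;0 0 0.001 0 0 0 40"

```text
time_s: 6.5
ee_pos: [496.6, 60.0, 34.1]
ee_rot: [180.0, 0.0, 104.0]
force: [-1.1, -1.6, 7.5]
gripper_width: 44.5
gripper_force: 12.0
```

Contact reached (7.5 N). Release slowly, then go up and look.

Call:
send_rows --targets "0 0 0 0 0 0 52;0 0 0 0 0 0 62;0 0 0 0 0 0 62;0 0 0 0 0 0 62;0 0 0 0 0 0 62;0 0 -0.02 0 0 0 62;0 0 -0.05 0 0 0 62;0 0 -0.07 0 0 0 62;-0.03 0 -0.08 0 0 0 62;-0.06 0 -0.08 0 0 0 62;-0.06 0 -0.08 0 0 0 62"

```text
time_s: 7.42
ee_pos: [513.0, -1.6, 114.3]
ee_rot: [179.8, 0.2, 103.9]
force: [0.1, -0.8, -0.3]
gripper_width: 56.8
gripper_force: 0.0
```

Run:
```python
from h import *
shift([524,-54,100],104)
f=eyes.grab_frame('wrist');np.save('w5.npy',f,allow_pickle=True)
hsv=cv2.cvtColor(f['image'],cv2.COLOR_BGR2HSV);m=cv2.inRange(hsv,(45,90,40),(90,255,255));m=cv2.morphologyEx(m,cv2.MORPH_CLOSE,np.ones((9,9)))
a=np.radians(14);uy=np.array([-np.sin(a),np.cos(a)]);ux=np.array([np.cos(a),np.sin(a)])
for c in cv2.findContours(m,0,2)[0]:
  if cv2.contourArea(c)>2000:
    W=np.array([onz(f,*q,37)[:2] for q in c[:,0]],np.float32);r=cv2.minAreaRect(W);print(cv2.boundingRect(c),r)
cv2.imwrite('pics/w5.png',cv2.resize(f['image'],(800,600)))
```

```text
t 7.42 at [513.   -1.6 114.3] [1.7982e+02 1.7000e-01 1.0391e+02] F [ 0.1 -0.8 -0.3] w 56.8
shift [-0.0535 -0.002   0.0145] turn [ 0.18  0.17 -0.09]
(233, 88, 53, 86) ((496.3673095703125, 58.709251403808594), (45.40802001953125, 74.67070007324219), 13.673737525939941)
```

View pics/w5.png

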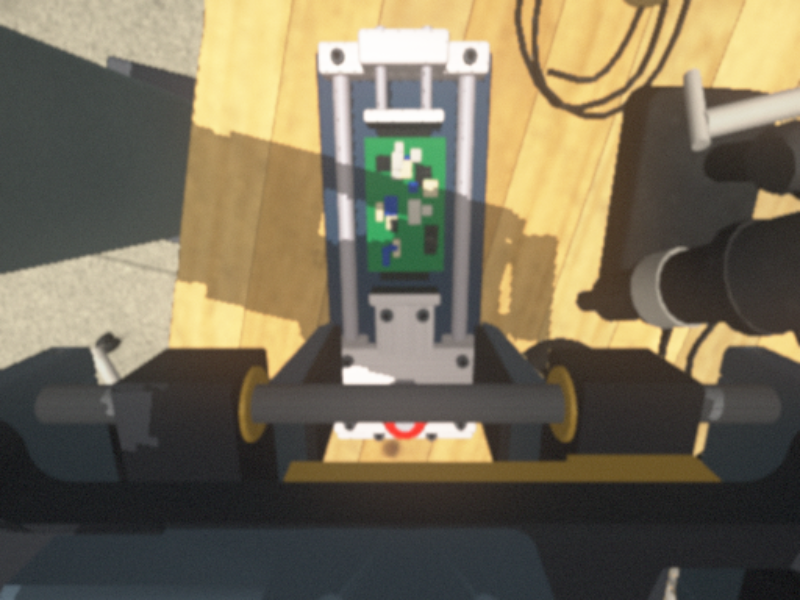

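Board lies flat between the jaws, about 15 px from the sprung plate and about 14 px from the sliding jaw. Now I'll check how close the stand at the right is to the gripper body when gripping the knob.

Run:
```python
from h import *
f=eyes.grab_frame('scene')
for n,b,t in[("stand",(291,177),(291,156)),("scope",(258,183),(263,149))]:
    p=onz(f,*b,0);best=min(range(0,300,2),key=lambda z:np.linalg.norm(proj(f,[p[0],p[1],z])-t));print(n,p.round(),"h",best)
w=np.load('w1.npy',allow_pickle=True).item()
for q in[(355,125),(395,125),(425,115)]:print(q,onz(w,*q,0).round(),onz(w,*q,90).round())
shift([524.5,-54.3,85],104)
```

```text
stand [614. -30.   0.] h 126
scope [647. 123.   0.] h 198
(355, 125) [608. -38.   0.] [577. -37.  90.]
(395, 125) [666. -38.   0.] [622. -37.  90.]
(425, 115) [707. -24.   0.] [654. -26.  90.]
t 7.52 at [511.    1.2 113.1] [-1.7998e+02 -2.0000e-02  1.0391e+02] F [ 0.7 -1.  -1.3] w 56.4
shift [-0.0571 -0.0002  0.0281] turn [-0.02 -0.02 -0.09]
```

The stand (about x 610, 126 mm high) could meet the gripper body across x, so I'll grip the knob with the fingers closing along the holder's y.

Call:
send_rows --targets "-0.02 0 -0.01 0 0 7 62;-0.04 0 -0.01 0 0 14 62;-0.056 0 -0.01 0 0 21 62;-0.056 0 0 0 0 28 62;-0.056 0 0 0 0 35 62;-0.056 0 0 0 0 42 62;-0.056 0 0 0 0 49 62;-0.056 0 0 0 0 56 62;-0.056 0 0 0 0 63 62;-0.056 0 0 0 0 70 62;-0.056 0 0 0 0 77 62;-0.056 0 0 0 0 84 62"

```text
time_s: 8.52
ee_pos: [524.0, -51.3, 112.6]
ee_rot: [-179.9, 0.1, 19.7]
force: [0.7, -0.2, 0.3]
gripper_width: 56.8
gripper_force: 0.0
```

Run:
```python
from h import *
shift([523.8,-53.3,55],14)
f=eyes.grab_frame('wrist')
hsv=cv2.cvtColor(f['image'],cv2.COLOR_BGR2HSV)
m=cv2.inRange(hsv,(0,130,80),(8,255,255))|cv2.inRange(hsv,(170,130,80),(180,255,255))
for c in cv2.findContours(m,0,2)[0]:
  if cv2.contourArea(c)>60:
    (u,v),r=cv2.minEnclosingCircle(c);print(u,v,r,onz(f,u,v,62).round(1),onz(f,u,v,73).round(1))
```

```text
t 8.52 at [524.  -51.3 112.6] [-1.7994e+02  7.0000e-02  1.9750e+01] F [ 0.7 -0.2  0.3] w 56.8
shift [-0.0008  0.0019  0.0576] turn [-0.06  0.07  5.75]
265.5979309082031 208.08763122558594 16.092750549316406 [524.1 -55.1  62. ] [527.4 -53.6  73. ]
```

Call:
send_rows --targets "0 0.0022 0.02 0 0 5.7 62;0 0.0022 0.035 0 0 5.7 62;0 0.0022 0.045 0 0 5.7 62;0 0.0022 0.053 0 0 5.7 62;0 0.0022 0.059 0 0 5.7 62;0 0.0022 0.061 0 0 5.7 62;0 0.0022 0.061 0 0 5.7 55;0 0.0022 0.061 0 0 5.7 50;0 0.0022 0.061 0 0 5.7 45;0 0.0022 0.061 0 0 5.7 40;0 0.0022 0.061 0 0 5.7 36;0 0.0022 0.061 0 0 5.7 33" --grip_force 5

```text
time_s: 9.57
ee_pos: [525.6, -54.6, 52.6]
ee_rot: [180.0, -0.0, 14.3]
force: [0.0, -0.3, -0.0]
gripper_width: 30.8
gripper_force: 0.0
```

Call:
send_rows --targets "0 0 0 0 0 0 31;0 0 0 0 0 0 30;0 0 0 0 0 0 29;0 0 0 0 0 0 28;0 0 0 0 0 0 27;0 0 0 0 0 0 26;0 0 0 0 0 0 25;0 0 0 0 0 0 24"

```text
time_s: 10.23
ee_pos: [525.4, -54.7, 52.2]
ee_rot: [180.0, -0.0, 14.3]
force: [-0.1, -2.3, 0.1]
gripper_width: 24.8
gripper_force: 5.0
```

Call:
send_rows --targets "0 0 0 0 0 0 22;0 0 0 0 0 0 22;0 0 0 0 0 0 22;0 0 0 0 0 0 22" --grip_force 40

```text
time_s: 10.57
ee_pos: [525.4, -54.8, 52.3]
ee_rot: [180.0, -0.0, 14.3]
force: [-0.2, -2.0, 0.0]
gripper_width: 24.0
gripper_force: 40.0
```

Call:
send_rows --targets "0 0 -0.0015 0 0 0 22;0 0 -0.003 0 0 0 22;0 0 -0.0045 0 0 0 22;0 0 -0.006 0 0 0 22;0 0 -0.0075 0 0 0 22;0 0 -0.009 0 0 0 22;0 0 -0.01 0 0 0 22;0 0 -0.011 0 0 0 22;0 0 -0.011 0 0 0 22;0 0 -0.011 0 0 0 22"

```text
time_s: 11.4
ee_pos: [525.3, -54.6, 63.1]
ee_rot: [180.0, 0.0, 14.3]
force: [3.9, -3.3, -14.2]
gripper_width: 24.2
gripper_force: 40.0
```

Plunger is clear: lifted 10.8 mm, spring pull 14 N. Slide the jaw 14 mm along the holder +y (tool -y) with the pin lifted.

Call:
send_rows --targets "0 -0.001 0 0 0 0 22;0 -0.0025 0 0 0 0 22;0 -0.004 0 0 0 0 22;0 -0.0055 0 0 0 0 22;0 -0.007 0 0 0 0 22;0 -0.0085 0 0 0 0 22;0 -0.01 0 0 0 0 22;0 -0.011 0 0 0 0 22;0 -0.012 0 0 0 0 22;0 -0.013 0 0 0 0 22;0 -0.014 0 0 0 0 22;0 -0.014 0 0 0 0 22"

```text
time_s: 12.4
ee_pos: [522.0, -41.3, 63.2]
ee_rot: [180.0, -0.0, 14.4]
force: [3.9, -4.0, -13.9]
gripper_width: 24.0
gripper_force: 40.0
```

Run:
```python
from h import *
s=env.state();print(s["ee_pos"],s["force"],s["gripper_width"])
f=eyes.grab_frame('wrist');g=eyes.grab_frame('side');np.save('w6.npy',f,allow_pickle=True)
a=cv2.resize(f['image'],(800,600))[:,:];b=cv2.resize(g['image'][170:250,215:295],(300,300),interpolation=cv2.INTER_CUBIC);a[300:,500:]=b
cv2.imwrite('pics/w6.png',a)
```

```text
[521.98760713 -41.298175    63.18751333] [  3.89474073  -4.03543635 -13.88133994] 23.953379466707947
```

View pics/w6.png

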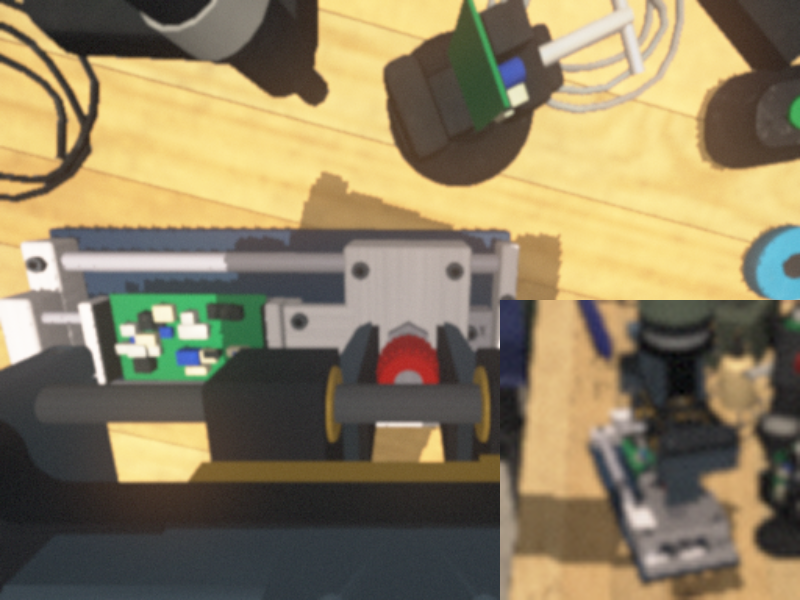

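The board sits flush between both jaws, lying flat, and the knob is visible at (405,365) between the fingers. Next I lower to just above the flat, then loosen the grip so the spring sets the pin on the bar.

Call:
send_rows --targets "0 0 0.0005 0 0 0 22;0 0 0.001 0 0 0 22;0 0 0.0015 0 0 0 22;0 0 0.0018 0 0 0 22;0 0 0.0018 0 0 0 22"

```text
time_s: 12.92
ee_pos: [522.0, -41.3, 61.4]
ee_rot: [180.0, 0.0, 14.4]
force: [3.2, -3.7, -12.7]
gripper_width: 23.9
gripper_force: 40.0
```

Call:
send_rows --targets "0 0 0 0 0 0 22;0 0 0 0 0 0 22;0 0 0 0 0 0 22;0 0 0 0 0 0 22" --grip_force 5

```text
time_s: 13.25
ee_pos: [521.8, -41.3, 61.9]
ee_rot: [180.0, 0.0, 14.4]
force: [1.2, -5.3, -5.1]
gripper_width: 24.7
gripper_force: 5.0
```

Slipped to rest on the flat. Test whether the grip force caps the push: small +y step at 5 N.

Call:
send_rows --targets "0 -0.0003 0 0 0 0 22;0 -0.0006 0 0 0 0 22;0 -0.0006 0 0 0 0 22"

```text
time_s: 13.5
ee_pos: [521.8, -41.2, 61.9]
ee_rot: [179.9, -0.0, 14.4]
force: [0.7, -7.7, -5.3]
gripper_width: 24.4
gripper_force: 5.0
```

Call:
send_rows --targets "0 -0.0003 0 0 0 0 22;0 -0.0006 0 0 0 0 22;0 -0.0009 0 0 0 0 22"

```text
time_s: 13.75
ee_pos: [521.7, -40.8, 61.9]
ee_rot: [179.9, -0.0, 14.4]
force: [1.3, -8.8, -6.4]
gripper_width: 24.7
gripper_force: 5.0
```

Call:
send_rows --targets "0 -0.0004 0 0 0 0 22;0 -0.0008 0 0 0 0 22;0 -0.0012 0 0 0 0 22;0 -0.0015 0 0 0 0 22"

```text
time_s: 14.08
ee_pos: [521.5, -39.7, 61.9]
ee_rot: [179.8, -0.0, 14.4]
force: [1.3, -10.1, -5.2]
gripper_width: 24.7
gripper_force: 5.0
```

Call:
send_rows --targets "0 -0.0004 0 0 0 0 22;0 -0.0008 0 0 0 0 22;0 -0.0012 0 0 0 0 22;0 -0.0015 0 0 0 0 22"

```text
time_s: 14.42
ee_pos: [521.1, -38.3, 61.9]
ee_rot: [179.8, -0.0, 14.4]
force: [1.2, -10.1, -5.9]
gripper_width: 27.8
gripper_force: 5.0
```

```bash
cat > k.py <<'E'
from h import *
s=env.state();f=eyes.grab_frame('wrist');hsv=cv2.cvtColor(f['image'],cv2.COLOR_BGR2HSV)
m=cv2.inRange(hsv,(0,130,60),(8,255,255))|cv2.inRange(hsv,(170,130,60),(180,255,255));m[:,:200]=0;m[:,330:]=0;m[:170]=0
p=np.argwhere(m>0);print(s["ee_pos"].round(2),s["force"].round(1),"top row",p[:,0].min(),"cols",p[:,1].min(),p[:,1].max(),len(p),"along",round((s["ee_pos"][:2]-[525.3,-54.6])@[-.242,.97],2))
E
python3 k.py
```

```text
[521.1  -38.3   61.89] [  1.2 -10.1  -5.9] top row 214 cols 244 283 901 along 16.83
```

Not dropped (the knob's picture row is unchanged). The push is capped at 2× grip, about 10 N, and fingers are yielding. Raise the grip a little.

Call:
send_rows --targets "0 0 0 0 0 0 22;0 0 0 0 0 0 22;0 0 0 0 0 0 22" --grip_force 6.5

```text
time_s: 14.72
ee_pos: [521.1, -38.1, 61.8]
ee_rot: [179.8, -0.0, 14.4]
force: [1.5, -9.1, -6.4]
gripper_width: 24.8
gripper_force: 6.5
```

```bash
python3 k.py
```

```text
[521.07 -38.09  61.84] [ 1.5 -9.1 -6.4] top row 214 cols 240 281 926 along 17.04
```

Call:
send_rows --targets "0 -0.0004 0 0 0 0 22;0 -0.0008 0 0 0 0 22;0 -0.0012 0 0 0 0 22;0 -0.0015 0 0 0 0 22;0 -0.0015 0 0 0 0 22"

```text
time_s: 15.18
ee_pos: [520.8, -37.1, 61.8]
ee_rot: [179.8, -0.0, 14.4]
force: [1.8, -9.7, -7.2]
gripper_width: 24.9
gripper_force: 6.5
```

```bash
python3 k.py
```

```text
[520.83 -37.09  61.77] [ 1.8 -9.7 -7.2] top row 214 cols 240 281 925 along 18.07
```

Call:
send_rows --targets "0 -0.0004 0 0 0 0 22;0 -0.0008 0 0 0 0 22;0 -0.0012 0 0 0 0 22;0 -0.0016 0 0 0 0 22;0 -0.0016 0 0 0 0 22"

```text
time_s: 15.65
ee_pos: [520.2, -35.0, 61.5]
ee_rot: [179.9, 0.0, 14.4]
force: [1.5, -8.9, -8.8]
gripper_width: 24.7
gripper_force: 6.5
```

```bash
python3 k.py
```

```text
[520.21 -35.05  61.46] [ 1.5 -8.9 -8.8] top row 211 cols 241 280 954 along 20.2
```

Call:
send_rows --targets "0 -0.0004 0 0 0 0 22;0 -0.0008 0 0 0 0 22;0 -0.0012 0 0 0 0 22;0 -0.0012 0 0 0 0 22"

```text
time_s: 16.03
ee_pos: [519.9, -33.9, 61.5]
ee_rot: [179.8, 0.0, 14.4]
force: [2.4, -9.7, -9.1]
gripper_width: 24.6
gripper_force: 6.5
```

```bash
python3 k.py
```

```text
[519.93 -33.91  61.45] [ 2.4 -9.7 -9.1] top row 211 cols 241 280 961 along 21.37
```

The knob picture rose by about 3 rows and Fz grew, so the pin has probably started into the hole with finger friction holding it. Open the fingers and let the spring drive it.

Call:
send_rows --targets "0 0 0 0 0 0 34;0 0 0 0 0 0 38;0 0 0 0 0 0 38;0 0 0 0 0 0 38"

```text
time_s: 16.42
ee_pos: [519.9, -31.9, 62.1]
ee_rot: [-180.0, -0.1, 14.3]
force: [0.1, 0.2, 0.4]
gripper_width: 34.6
gripper_force: 0.0
```

```bash
python3 k.py
```

```text
[519.9  -31.88  62.08] [0.1 0.2 0.4] top row 211 cols 245 283 902 along 23.35
```

Run:
```python
from h import *
f=eyes.grab_frame('wrist');t=np.radians(np.arange(0,360,5));b0=np.array([524.7,-54.5])
uy=np.array([-.242,.97])
for lift in(0,4,8.5):
  for al in(20,22):
    c=b0+uy*al;P=[proj(f,[c[0]+12.5*np.cos(a),c[1]+12.5*np.sin(a),z+lift]) for z in(51,73) for a in t];P=np.array(P)
    print(lift,al,"rows",P[:,1].min().round(1),"cols",P[:,0].min().round(1),P[:,0].max().round(1))
hsv=cv2.cvtColor(f['image'],cv2.COLOR_BGR2HSV)
m=cv2.inRange(hsv,(0,130,60),(8,255,255))|cv2.inRange(hsv,(170,130,60),(180,255,255));p=np.argwhere(m[170:260,200:330]>0)+[170,200]
for r in range(208,250,3):
    q=p[p[:,0]==r];print(r,(q[:,1].min(),q[:,1].max()) if len(q) else None,end=' ')
w=np.load('w6.npy',allow_pickle=True).item()
g=cv2.imread('pics/w6.png')[270:470,280:500]
cv2.imwrite('pics/w7.png',np.hstack([cv2.resize(f['image'][170:300,190:340],(400,346),interpolation=cv2.INTER_CUBIC),cv2.resize(w['image'][170:300,190:340],(400,346),interpolation=cv2.INTER_CUBIC)]))
```

```text
0 20 rows 208.2 cols 246.9 285.9
0 22 rows 208.2 cols 243.8 282.8
4 20 rows 210.0 cols 246.6 286.4
4 22 rows 210.0 cols 243.4 283.3
8.5 20 rows 212.2 cols 246.2 287.1
8.5 22 rows 212.1 cols 243.0 283.9
208 None 211 (np.int64(259), np.int64(268)) 214 (np.int64(254), np.int64(274)) 217 (np.int64(251), np.int64(277)) 220 (np.int64(249), np.int64(279)) 223 (np.int64(247), np.int64(280)) 226 (np.int64(247), np.int64(281)) 229 (np.int64(246), np.int64(282)) 232 (np.int64(246), np.int64(282)) 235 (np.int64(245), np.int64(283)) 238 (np.int64(246), np.int64(282)) 241 (np.int64(246), np.int64(282)) 244 (np.int64(247), np.int64(280)) 247 None
```

View pics/w7.png

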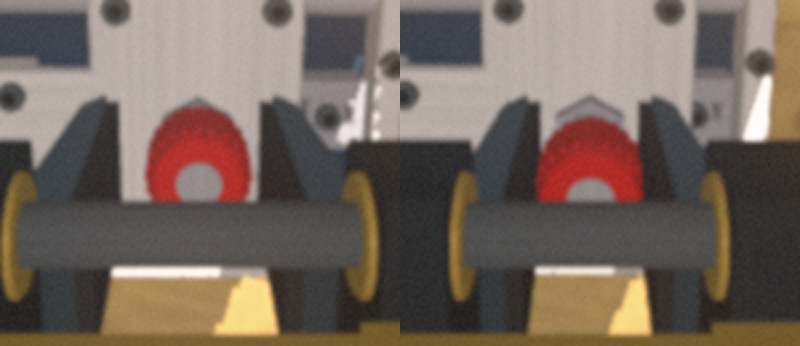

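The left (now) view shows the knob dropped onto the nut; the right (before) view shows it lifted with the nut visible. To confirm it is fully home (knob top 73 mm), I'll touch the knob top gently with closed fingers.

Call:
send_rows --targets "0 0.0015 -0.01 0 0 0 38;0 0.0015 -0.03 0 0 0 38;0 0.0015 -0.03 0 0 0 0;0 0.0015 -0.03 0 0 0 0;0 0.0015 -0.03 0 0 0 0;0 0.0015 -0.03 0 0 0 0;0 0.0015 -0.025 0 0 0 0;0 0.0015 -0.02 0 0 0 0;0 0.0015 -0.017 0 0 0 0;0 0.0015 -0.0155 0 0 0 0;0 0.0015 -0.0145 0 0 0 0;0 0.0015 -0.0145 0 0 0 0"

```text
time_s: 17.52
ee_pos: [519.9, -33.9, 75.5]
ee_rot: [-180.0, 0.0, 14.3]
force: [-0.4, 0.3, 0.0]
gripper_width: 0.3
gripper_force: 0.0
```

Call:
send_rows --targets "0 0 0.0005 0 0 0 0;0 0 0.001 0 0 0 0;0 0 0.001 0 0 0 0"

```text
time_s: 17.77
ee_pos: [520.2, -34.0, 75.0]
ee_rot: [180.0, -0.0, 14.3]
force: [0.5, -0.1, -0.1]
gripper_width: 0.3
gripper_force: 0.0
```

Call:
send_rows --targets "0 0 0.0005 0 0 0 0;0 0 0.001 0 0 0 0;0 0 0.001 0 0 0 0"

```text
time_s: 18.02
ee_pos: [520.1, -33.9, 73.9]
ee_rot: [180.0, 0.0, 14.3]
force: [0.2, -0.4, -0.1]
gripper_width: 0.3
gripper_force: 0.0
```

Call:
send_rows --targets "0 0 0.0004 0 0 0 0;0 0 0.0007 0 0 0 0;0 0 0.0007 0 0 0 0"

```text
time_s: 18.27
ee_pos: [520.1, -33.9, 73.3]
ee_rot: [180.0, -0.0, 14.3]
force: [0.0, -0.3, 0.2]
gripper_width: 0.7
gripper_force: 0.0
```

Free down to 73.3 mm, so the knob is home to within 0.3 mm. Retreat and do a final numeric check of the board.

Call:
send_rows --targets "0 0 -0.02 0 0 0 0;0 0 -0.05 0 0 0 0;0 0 -0.09 0 0 0 0;0 0 -0.12 0 0 0 0;0 0 -0.14 0 0 0 0;0 0 -0.14 0 0 0 0;0 0 -0.14 0 0 0 0"

```text
time_s: 18.85
ee_pos: [520.5, -34.0, 214.2]
ee_rot: [179.9, -0.1, 14.3]
force: [-1.2, -0.5, -1.4]
gripper_width: 0.1
gripper_force: 0.0
```

Run:
```python
from h import *
f=eyes.grab_frame('wrist');hsv=cv2.cvtColor(f['image'],cv2.COLOR_BGR2HSV);m=cv2.inRange(hsv,(45,90,40),(90,255,255));m=cv2.morphologyEx(m,cv2.MORPH_CLOSE,np.ones((9,9)))
for c in cv2.findContours(m,0,2)[0]:
  if cv2.contourArea(c)>800:
    W=np.array([onz(f,*q,37)[:2] for q in c[:,0]],np.float32);print(cv2.boundingRect(c),cv2.minAreaRect(W))
m=cv2.inRange(hsv,(0,130,60),(8,255,255))|cv2.inRange(hsv,(170,130,60),(180,255,255))
for c in cv2.findContours(m,0,2)[0]:
  if cv2.contourArea(c)>80:
    (u,v),r=cv2.minEnclosingCircle(c);print("red",u,v,r,onz(f,u,v,62),onz(f,u,v,73))
```

```text
(150, 161, 57, 34) ((493.461669921875, 70.46102905273438), (44.25209426879883, 73.29007720947266), 14.325815200805664)
red 431.0 304.5 15.07491397857666 [ 409.51841154 -306.62404177   62.        ] [ 415.63282219 -296.72149047   73.        ]
red 443.0 276.0 9.434081077575684 [ 454.9934114  -304.35340658   62.        ] [ 459.56122538 -294.52807917   73.        ]
red 260.5 183.0 10.30786418914795 [518.634902   -33.82904851  62.        ] [521.03828019 -33.20420648  73.        ]
red 185.5269012451172 9.961883544921875 13.784191131591797 [679.8738247  88.8293368  62.       ] [676.79349576  85.28258894  73.        ]
```

```bash
python3 -c "
from workcell import env
print(env.job_done())"
```

```text
the job is handed in; nothing more can be done
None
```

I handed the job in at about 19 s: the board lies flat on the bed between the jaws, and the plunger is home in the next hole to within 0.3 mm. The jaw slid in about 21.5 mm, which I estimate pushes the sprung jaw back about 5 mm. The hand-in returned no verdict.

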